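# Set the height gauge on its master and hold it ready over the gear

### The arm

A 6-joint arm with a two-finger parallel gripper is mounted at the origin on a cart in front of the work surface, level with it; the furniture and walls round the work are solid. World frame = base frame: x ahead of the robot, y to its left, z up, the work surface at z = 0. Lengths are in m, angles in rad, forces in N, time in s.
With the tool pointing down it reaches from about 0.35 to 0.85 m from the base axis. Payload 8.1 kg.
Tool frame: the origin (TCP) lies at the very end of the fingers, on their centre line; the grasp point (between the pads) lies 19 mm behind it; z points along the fingers, y is the line along which they close (so a half turn about z gives the same grasp; the last joint's range is limited). The gripper opens to 93 mm and grips with 3 to 60 N. Pads are 15 mm wide; open, the fingers measure 128 mm over their backs; the gripper's body (75 mm by 188 mm) begins 65 mm behind the grasp point.
Start: joints at [1.099, 0.13, 1.488, -0, 1.523, -0.085], TCP at [0.226, 0.556, 0.219] pointing down, gripper open.
Joint ranges: [-2.96, 2.96], [-0.89, 2.26], [0.02, 2.5], [-1.34, 4.48], [0, 2.73], [-2.66, 2.66]. Speed limits (rad/s): [2.39, 2.39, 2.79, 3.14, 3.14, 3.14].

### API

Orientations are given as a rotation vector (axis times angle).
In Python, from station import r, cams, job gives the robot as it stands (r), with the cameras (cams) and the job (job).
- The arm moves only by the tool pendant, called after ">>>" by a JSON object that holds its "method" and its "body", one argument or row to a line. Schema: {"type":"object","properties":{"rows":{"type":"array","items":{"type":"object","properties":{"pos":{"type":"array","items":{"type":"number"},"minItems":3,"maxItems":3},"turn":{"type":"number"}},"additionalProperties":false},"minItems":1,"maxItems":12},"aperture":{"type":"number"},"force":{"type":"number"},"only":{"type":"string"},"quiet":{"type":"boolean"},"lines":{"type":"string"}},"required":["rows"],"additionalProperties":false}. rows is a list of rows, 1 to 12 of them, each an object with the fields pos (a list: dx, dy, dz in m), turn (a turn about the tool's z in rad); a field left out counts as zero; each row shifts and turns the commanded pose from where the row before left it, along the tool's axes as they then stand; what a row does not reach is not made up. A row lasts 1/8 s, in which the tool goes at most 0.0625 m and 0.188 rad, less where a joint would pass 70% of its speed; a pose out of reach is approached as far as the arm can. aperture is the opening from 0.0 (shut) to 1.0 (fully open), set as the call begins (left out keeps the last). The fingers move at their own pace and stop on an object; force is the grip in N (left out, the last holds). Time passes only in rows, so rows that do not move let the fingers close. The tool returns the time, the measured TCP pose, the force, the opening and the grip force at its end. only (a regular expression) keeps the lines of the reply that match it, lines (a string "A,B") keeps lines A to B, and quiet returns only ok. Input that does not fit is refused with a message, and nothing moves.
- r.state(): the state, without advancing time (a new reading comes with each control period).
- cams.grab_frame(name): name is "side" or "top" or "wrist"; returns the picture (420x560x3 uint8, blue, green, red); there is no depth.
- cams.camera_model(name): a dict with "fx", "fy", "cx", "cy" (pixels), "dist" ([k1, k2, p1, p2, k3] as OpenCV has them; the pictures are not rectified), "origin" and "attitude" of the camera in the world; the wrist camera has in their place "hand_eye" (4x4, takes a point from camera to tool coordinates, whose origin is the TCP and whose axes are the flange's). Camera axes: x right, y down, z forward; pixel columns grow to the right and rows downward; lengths in m; the calibration is good to about 2 mm. A picture is of the moment at which its call begins: read the wrist's pose just before it. camera_model takes no time and is no camera call.
- job.job_done(): hands the job in; it is judged then, once.
The state is a dict: "time": time; "joint_pos": joint angles; "qvel": joint speeds; "effort": joint torques, N m; "tool_pos": TCP position; "tool_rot": TCP orientation; "ft_force": force on the tool from outside, world axes, zero at the start; "torque": the same for the moment, N m; "opening": opening from 0.0 (shut) to 1.0 (fully open); "grasp_force": force on a finger pad.
Only numpy, scipy, OpenCV 4.12 (cv2) and the standard library are available. Lean on these libraries where they do the work, as an engineer would, in place of code of your own. Each camera call takes 0.05 s, during which the arm holds its last target. There are 200 camera calls.

### The job

Take the black hand height gauge out of its blue stand, lower it onto the top of the steel setting master until its sprung brass foot is pushed about half-way in (10 of its 20 mm; never drive it home to its stop), and keep it there for a second. Then lift it, carry it over the cartons to the measuring nest and stop with the foot centred about 5 mm above the gear's hub, the gauge upright and its steel bar in line over the nest's two dark posts, touching neither gear nor nest. Finish while still holding it there in the gripper, and leave the gear and all the other things on the bench where they are.

Things in the scene. Friction and masses are not known exactly. Their poses are not given: they have to be found in the camera images.
- gauge: hand height gauge, loose, 0.3 kg. Origin: centre of the underside of its steel bar, z up. Bar 28 (x) x 92 (y) x 8 mm. On it a black handle 30 x 30 mm, z 8 to 72 mm (grip at z about 50 mm, across x or y; display on its -x side, else the same both ways round). Below it a collar 14 mm wide, 7 mm deep, and the sprung brass foot. It starts lying across the stand, aligned with it; lift it straight up
- foot_tip (a point): centre of the underside of the gauge's round brass foot (14 mm in diameter): on the gauge's z axis, 30 mm below the underside of the bar when the foot is fully out, up to 20 mm higher when pushed in
- gauge_foot (a joint): how far the gauge's foot is pushed up into it, m: 0 fully out (spring-loaded to this end), 0.020 hard on its stop. The spring takes about 0.7 N to begin, 1.9 N at 10 mm and 3.1 N at 20 mm
- gauge_stand: fixed stand with a dark steel plate 62 x 112 mm and two blue cheeks 26 mm wide standing apart along y; origin at the centre of its underside on the bench. The bar lies across the cheeks at z = 45 mm, between lips 4 mm high and 1 to 2 mm away, so that the gauge's origin starts 45 mm over the bench
- setting_master: fixed turned steel post with a red band on a round foot of 60 mm diameter; origin at the centre of its underside on the bench. Post 36 mm in diameter; its flat top, where the gauge's foot goes (any part of it), is at z = 50 mm
- nest: fixed measuring nest: aluminium plate 66 (x) x 106 (y) x 10 mm, four low dowels round the gear, two dark steel posts 22 x 12 mm at y = -40 and +40 mm, tops at z = 50 mm; origin at the centre of its underside on the bench. The gauge's y axis (its bar) must end parallel to the nest's y axis, either way round
- gear: loose cream plastic spur gear lying in the middle of the nest, 52 mm in diameter and 12 mm thick, with a hub 22 mm in diameter whose top is 22 mm above the gear's underside; origin at the centre of its underside (10 mm above the bench)
- brown_carton: brown carton, 70 x 110 x 50 mm high, loose, standing between the work places with its long side along the world's x; origin at the centre of its underside; leave alone. Mind the monitor that hangs over the bench behind it: its screen stands at x = 0.57 m, from y = -0.11 to 0.29 m and from z = 0.46 m up, so carry low there
- white_carton: white carton, 70 x 100 x 42 mm high, loose, like the brown one between two other work places; origin at the centre of its underside; leave alone
- blue_bin: blue parts bin, 165 x 116 x 64 mm high, behind the work places; origin at the centre of its underside; leave alone
- yellow_bin: yellow parts bin, 155 x 106 x 64 mm high, behind the work places; origin at the centre of its underside; leave alone
- screwdriver: red screwdriver, 216 mm long, lying behind the work places; leave alone

How it is judged:
By the outcome, as a careful person would: the job done as asked, in the order asked, and still so for the second after the job is handed in, while the arm keeps its last pose, push and grip.
It also fails if it takes over 50 s, if anything falls off the work surface, if the arm or the gripper's body presses on something with over 40 N, if the wrist force passes 120 N, or if a joint passes its speed limit or range.

## Working session

There is one attempt and no reset: what is moved stays moved. The work goes in short steps, Python scripts to look and compute and a tool call to move; the robot and the scene stay as the last step left them, time stands still between calls to the robot, and variables do not carry over. Pictures are saved under pics/ and viewed, at most 10 in all, crops included, and the job is handed in when it is done.

```bash
ls; mkdir -p pics; python3 - <<'E'
from station import r, cams, job
import cv2
for n in("side","top"):
    cv2.imwrite(f"pics/{n}0.png",cams.grab_frame(n)); m=cams.camera_model(n); print(n,m)
print(cams.camera_model("wrist")); print(r.state())
E
```

```text
pics
station.py
side {'fx': 469.92066564548827, 'fy': 469.92066564548827, 'cx': 287.25051407600057, 'cy': 208.79329227457146, 'dist': array([-0.16544096,  0.        ,  0.        ,  0.        ,  0.        ]), 'origin': array([ 0.37683953, -0.7850064 ,  0.69287652]), 'attitude': array([-2.28840428,  0.31107739, -0.11067402])}
top {'fx': 391.8763848296011, 'fy': 391.8763848296011, 'cx': 284.8309010489937, 'cy': 212.5648063765458, 'dist': array([-0.11496438,  0.        ,  0.        ,  0.        ,  0.        ]), 'origin': array([ 0.43214759, -0.13322607,  0.99409845]), 'attitude': array([-2.16295637,  2.15023402, -0.12698013])}
{'fx': 292.67044797952985, 'fy': 292.67044797952985, 'cx': 278.73094561282215, 'cy': 215.51697254145182, 'dist': array([-0.00925573,  0.        ,  0.        ,  0.        ,  0.        ]), 'hand_eye': array([[ 7.14275090e-04, -9.70232058e-01, -2.42176059e-01,
         6.64345091e-02],
       [ 9.99999726e-01,  7.39537152e-04, -1.34107305e-05,
        -1.09897151e-03],
       [ 1.92109713e-04, -2.42175983e-01,  9.70232321e-01,
        -1.64299860e-01],
       [ 0.00000000e+00,  0.00000000e+00,  0.00000000e+00,
         1.00000000e+00]])}
{'time': 0.1, 'joint_pos': array([ 1.09863784e+00,  1.31059248e-01,  1.48913437e+00,  7.56462525e-06,
        1.52298013e+00, -8.53988724e-02]), 'qvel': array([-0.00057941, -0.00223559, -0.00053032, -0.00129087,  0.00101218,
       -0.00019769]), 'effort': array([-6.22907628e-04, -5.61338353e+01, -4.93096626e+01,  7.69335986e-02,
        2.91252485e-02, -3.57645024e-05]), 'tool_pos': array([0.2260672 , 0.55525588, 0.21772787]), 'tool_rot': array([-6.03656583e-01, -3.08259927e+00,  2.38409340e-03]), 'ft_force': array([-0.86253398, -0.87163361, -0.26230629]), 'torque': array([-0.00198209, -0.01271605, -0.05286978]), 'grasp_force': 0.0, 'opening': 1.000688506213878}
```

View pics/top0.png

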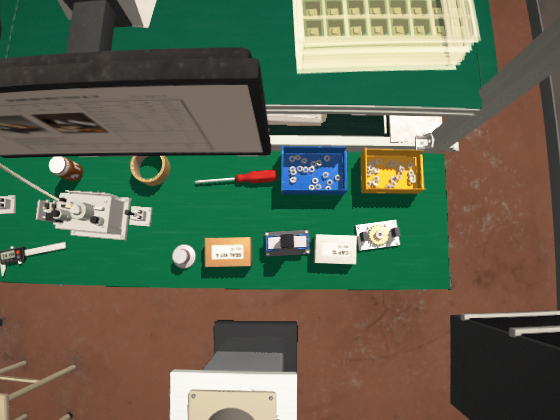

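View pics/side0.png

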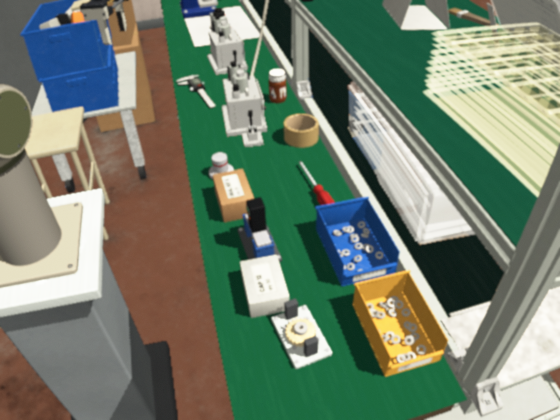

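The top view shows the master at (183,257), the brown carton at (228,252), the gauge in its stand at (287,243), the white carton at (335,250) and the slightly turned nest with gear at (378,236). The side view agrees: gauge handle at (257,215), nest at (301,335), master at (220,163).

```bash
cat > h.py <<'E'
import numpy as np, cv2
from station import r, cams, job
from scipy.spatial.transform import Rotation as R
def cam(n, st=None):
    m=cams.camera_model(n); K=np.array([[m['fx'],0,m['cx']],[0,m['fy'],m['cy']],[0,0,1]])
    if n=='wrist':
        st=st or r.state(); T=np.eye(4); T[:3,:3]=R.from_rotvec(st['tool_rot']).as_matrix(); T[:3,3]=st['tool_pos']
        T=T@m['hand_eye']; return K,m['dist'],T[:3,3],T[:3,:3]
    return K,m['dist'],m['origin'],R.from_rotvec(m['attitude']).as_matrix()
def ray(c,p):
    u=cv2.undistortPoints(np.array(p,float).reshape(-1,1,2),c[0],c[1]).reshape(-1,2)
    return np.c_[u,np.ones(len(u))]@c[3].T
def plane(c,p,z):
    d=ray(c,p); return c[2]+d*((z-c[2][2])/d[:,2:])
def proj(c,X):
    return cv2.projectPoints(np.array(X,float).reshape(-1,3),cv2.Rodrigues(c[3].T)[0],-c[3].T@c[2],c[0],c[1])[0].reshape(-1,2)
E
python3 - <<'E'
import cv2,numpy as np
t=cv2.imread('pics/top0.png');s=cv2.imread('pics/side0.png')
a=cv2.resize(t[210:290,160:420],(780,240),interpolation=cv2.INTER_CUBIC)
b=cv2.resize(s[140:375,195:345],(225*1,352))
c=cv2.resize(t[215:260,350:407],(456,360),interpolation=cv2.INTER_CUBIC)
o=np.zeros((600,780,3),np.uint8);o[:240]=a;o[240:592,:225]=b;o[240:600,280:736]=c
cv2.imwrite('pics/c0.png',o)
from h import *
C=cam('top')
for p,z in(((183,257),.05),((287,240),.117),((378,236),.032),((228,252),.05),((335,250),.042)):print(p,plane(C,p,z).round(3))
E
```

```text
(183, 257) [[0.438 0.117 0.05 ]]
(287, 240) [[ 0.478 -0.134  0.117]]
(378, 236) [[ 0.493 -0.359  0.032]]
(228, 252) [[0.451 0.007 0.05 ]]
(335, 250) [[ 0.458 -0.251  0.042]]
```

View pics/c0.png

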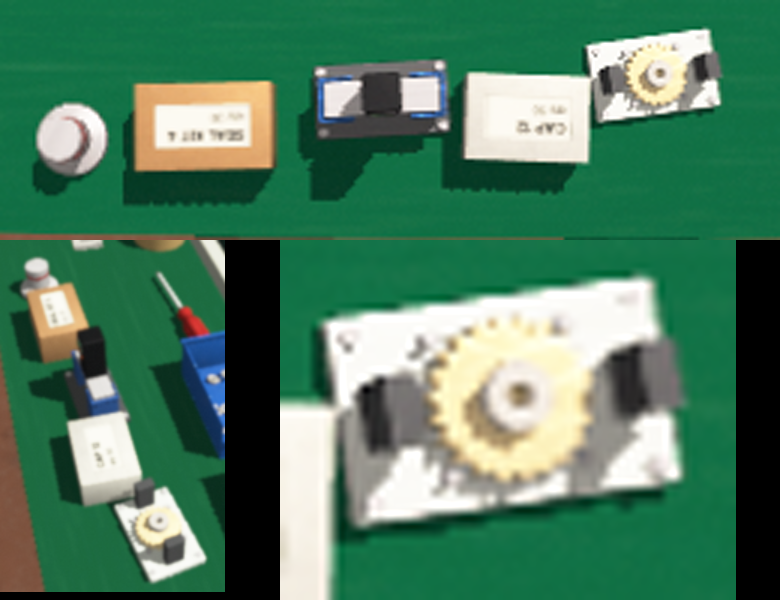

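The crop shows the stand nearly aligned with y and the nest turned about 8°. Its posts are at roughly (400,405) and (650,375) in the lower crop, with the gear hub at (518,395). I'll refine all of this with the wrist camera on the way.

```bash
python3 - <<'E'
from h import *
s=r.state(); M=R.from_rotvec(s['tool_rot']).as_matrix(); print(M.round(3))
for t in((.438,.117,.2),(.44,-.06,.2)): print((M.T@(np.array(t)-s['tool_pos'])).round(3))
E
```

>>> {"method": "pendant", "body": {
  "rows": [
    {"pos": [-0.045, -0.041, 0]},
    {"pos": [-0.045, -0.041, 0]},
    {"pos": [-0.045, -0.041, 0]},
    {"pos": [-0.045, -0.041, 0]},
    {"pos": [-0.045, -0.041, 0]},
    {"pos": [-0.045, -0.041, 0], "turn": -0.12},
    {"pos": [-0.05, -0.03, 0], "turn": -0.13},
    {"pos": [-0.04, -0.02, 0], "turn": -0.135},
    {},
    {}
  ],
  "aperture": 1.0
}}

```text
time: 1.35
tool_pos: [0.4602, 0.1587, 0.2181]
tool_rot: [-0.006, -3.14, -0.0]
ft_force: [-0.4, 0.6, 0.2]
opening: 0.999
grasp_force: 0.0
```

```bash
python3 - <<'E'
from h import *
s=r.state(); im=cams.grab_frame('wrist'); cv2.imwrite('pics/w1.png',im); np.save('w1.npy',[s['tool_pos'],s['tool_rot']]); print(s['tool_pos'],R.from_rotvec(s['tool_rot']).as_matrix().round(3))
c=cam('wrist',s); print(proj(c,[[.438,.117,.05],[.478,-.134,.117]]))
E
```

```text
[0.4602218  0.15870004 0.21810569] [[-1.     0.004 -0.001]
 [ 0.004  1.     0.   ]
 [ 0.001  0.    -1.   ]]
[[243.05187888 183.21602803]
 [-24.86921272 235.1906634 ]]
```

View pics/w1.png

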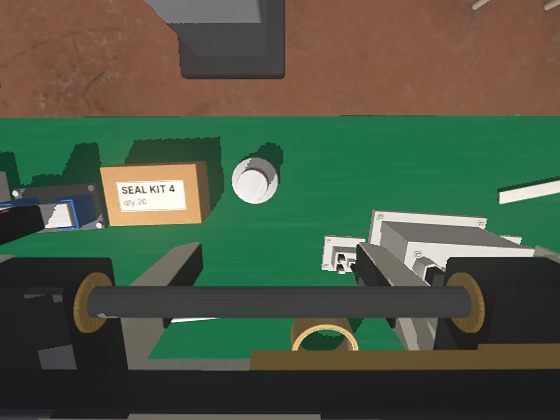

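The wrist view shows the master at about (254,183) and the brown carton at (155,193). The gauge is off the left edge. I'll measure the master by colour, then move over the gauge and nest.

```bash
python3 - <<'E'
from h import *
p,q=np.load('w1.npy'); c=cam('wrist',dict(tool_pos=p,tool_rot=q)); im=cv2.imread('pics/w1.png')
hsv=cv2.cvtColor(im,cv2.COLOR_BGR2HSV); 
def blob(m,x0,y0,x1,y1):
    k=np.zeros_like(m);k[y0:y1,x0:x1]=m[y0:y1,x0:x1]; f,_=cv2.findContours(k,0,2); return max(f,key=cv2.contourArea)
w=((hsv[...,1]<45)&(hsv[...,2]>110)).astype(np.uint8)*255
b=blob(w,225,145,290,215); e=cv2.minEnclosingCircle(b); print('foot',e,plane(c,[e[0]],.008))
roi=im[150:212,225:285]; g=cv2.cvtColor(roi,6); g=cv2.resize(g,None,fx=4,fy=4,interpolation=2)
for x in (cv2.HoughCircles(g,cv2.HOUGH_GRADIENT,1,10,param1=60,param2=25,minRadius=48,maxRadius=110)[0]):
    pt=x[:2]/4+[225,150]; print(pt,x[2]/4,plane(c,[pt],.05),plane(c,[pt],.008))
r_=((hsv[...,1]>80)&((hsv[...,0]<8)|(hsv[...,0]>172))).astype(np.uint8); ys,xs=np.nonzero(r_[150:215,225:285]); print('red',len(xs),xs.mean()+225,ys.mean()+150)
T=np.array([[.4,-.20,.218]]); M=c[3]; print('move',R.from_rotvec(q).as_matrix().T@([.455,-.21,.218]-p))
cv2.imwrite('pics/m.png',cv2.resize(roi,(480,496),interpolation=2))
E
```

```text
foot ((254.3688507080078, 180.38076782226562), 23.337345123291016) [[0.44001766 0.12646947 0.008     ]]
[254.375 180.375] 22.625 [[0.43480223 0.12997938 0.05      ]] [[0.4400103  0.12647751 0.008     ]]
[250.875 186.125] 16.225 [[0.44136176 0.12583075 0.05      ]] [[0.44739839 0.12180486 0.008     ]]
[254.875 186.125] 19.0 [[0.44137639 0.13040025 0.05      ]] [[0.44741487 0.12695155 0.008     ]]
[256.625 179.125] 25.0 [[0.43338979 0.13256742 0.05      ]] [[0.43841944 0.12939246 0.008     ]]
[255.625 183.625] 20.15 [[0.43851402 0.13131962 0.05      ]] [[0.44419094 0.12798705 0.008     ]]
[252.375 178.875] 20.425 [[0.43309045 0.1277471  0.05      ]] [[0.4380823  0.12396327 0.008     ]]
[250.125 183.625] 18.475 [[0.43849387 0.12504943 0.05      ]] [[0.44416824 0.12092485 0.008     ]]
[252.625 183.625] 15.725 [[0.43850306 0.12789958 0.05      ]] [[0.44417859 0.12413501 0.008     ]]
[250.375 180.375] 20.45 [[0.43478753 0.1254313  0.05      ]] [[0.43999374 0.12135495 0.008     ]]
[252.875 187.625] 17.05 [[0.44309379 0.12807395 0.05      ]] [[0.4493492 0.1243314 0.008    ]]
[257.875 184.875] 17.925 [[0.43995328 0.13385592 0.05      ]] [[0.445812   0.13084372 0.008     ]]
[258.125 182.125] 19.35 [[0.43680964 0.1342035  0.05      ]] [[0.44227127 0.1312352  0.008     ]]
[257.625 176.625] 18.275 [[0.43056075 0.1337604  0.05      ]] [[0.43523306 0.13073613 0.008     ]]
[249.625 188.625] 18.95 [[0.44423404 0.12432571 0.05      ]] [[0.45063347 0.12010971 0.008     ]]
[254.875 176.625] 22.375 [[0.43055072 0.1306433  0.05      ]] [[0.43522177 0.1272253  0.008     ]]
[248.375 185.625] 18.425 [[0.44077859 0.12299062 0.05      ]] [[0.44674155 0.11860598 0.008     ]]
red 25 257.52 171.32
move [ 3.85363258e-03 -3.68716880e-01  8.91320592e-05]
```

>>> {"method": "pendant", "body": {
  "rows": [
    {"pos": [0, -0.06, 0]},
    {"pos": [0, -0.06, 0]},
    {"pos": [0, -0.06, 0]},
    {"pos": [0, -0.06, 0]},
    {"pos": [0, -0.06, 0]},
    {"pos": [0, -0.055, 0]},
    {},
    {},
    {}
  ]
}}

```text
time: 2.52
tool_pos: [0.4604, -0.1947, 0.2187]
tool_rot: [-0.0, 3.141, 0.0]
ft_force: [-0.3, 0.9, 0.4]
opening: 0.998
grasp_force: 0.0
```

```bash
python3 - <<'E'
from h import *
s=r.state(); im=cams.grab_frame('wrist'); cv2.imwrite('pics/w2.png',im); np.save('w2.npy',[s['tool_pos'],s['tool_rot']]); print(s['tool_pos'],s['qvel'].round(3))
E
```

```text
[ 0.46040928 -0.19468509  0.21869769] [ 0.    -0.001 -0.002 -0.004 -0.003 -0.005]
```

View pics/w2.png

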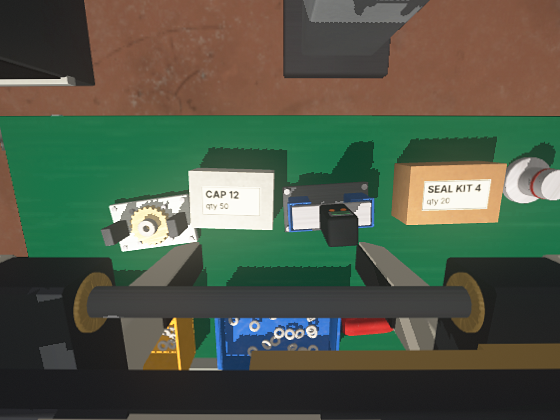

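The wrist view shows the gauge handle at (340,225) with its white bar either side in the blue stand, the nest at (150,225) and the white carton at (232,200). I'll measure the gauge from this frame and take one more frame centred on the nest.

>>> {"method": "pendant", "body": {
  "rows": [
    {"pos": [-0.01, -0.055, 0]},
    {"pos": [-0.01, -0.055, 0]},
    {"pos": [0, -0.055, 0]},
    {},
    {},
    {}
  ]
}}

```text
time: 3.32
tool_pos: [0.4804, -0.3598, 0.2189]
tool_rot: [-0.0, 3.141, 0.0]
ft_force: [-0.1, 0.6, 1.2]
opening: 1.002
grasp_force: 0.0
```

```bash
python3 - <<'E'
from h import *
s=r.state(); im=cams.grab_frame('wrist'); cv2.imwrite('pics/w3.png',im); np.save('w3.npy',[s['tool_pos'],s['tool_rot']]); print(s['tool_pos'],s['qvel'].round(3))
a=cv2.resize(im[150:260,215:345],(520,440),interpolation=2)
b=cv2.imread('pics/w2.png')[170:260,275:385]; b=cv2.resize(b,(264,216),interpolation=2)
o=np.zeros((440,790,3),np.uint8);o[:,:520]=a;o[:216,525:789]=b;cv2.imwrite('pics/c3.png',o)
E
```

```text
[ 0.48038232 -0.35983709  0.21891469] [-0.001 -0.005  0.001 -0.003 -0.001 -0.002]
```

View pics/c3.png

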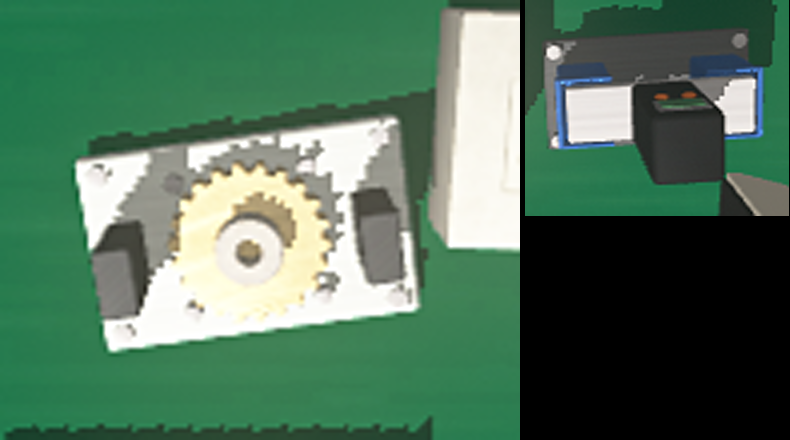

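The crop shows plate corners at about (77,158), (395,118), (417,310), (108,350), the hub at (249,250) and the post tops at about (117,285) and (382,250). All are ×4 from pixel (215,150).

```bash
python3 - <<'E'
from h import *
def ld(n):
    p,q=np.load(n+'.npy'); im=cv2.imread(f'pics/{n}.png'); return cam('wrist',dict(tool_pos=p,tool_rot=q)),im,cv2.cvtColor(im,cv2.COLOR_BGR2HSV)
def hull(m,x0,y0,x1,y1,amin=8):
    k=np.zeros(m.shape,np.uint8);k[y0:y1,x0:x1]=m[y0:y1,x0:x1]*255; f,_=cv2.findContours(k,0,1)
    return cv2.convexHull(np.vstack([x for x in f if cv2.contourArea(x)>amin])).reshape(-1,2)
def rect(P):
    (x,y),(w,h),a=cv2.minAreaRect((P[:,:2]*1000).astype(np.float32)); return (round(x,1),round(y,1)),(round(w,1),round(h,1)),round(a,1)
c,im,h=ld('w3')
m=(h[...,1]<60)&(h[...,2]>60)
print('plate z10',rect(plane(c,hull(m,228,170,322,240,30),.010)))
cr=lambda *p:np.array(p)/4+[215,150]
co=plane(c,cr((77,158),(395,118),(417,310),(108,350)),.01); print('corners c',co.mean(0),np.linalg.norm(np.diff(co,axis=0),axis=1),np.degrees(np.arctan2(*(co[0]-co[1])[:2])),np.degrees(np.arctan2(*(co[3]-co[2])[:2])))
po=plane(c,cr((117,285),(382,250)),.05); print('posts',po,po.mean(0),np.linalg.norm(po[1]-po[0]),np.degrees(np.arctan2(*(po[0]-po[1])[:2])))
g=cv2.resize(cv2.cvtColor(im,6)[200:230,262:292],None,fx=8,fy=8,interpolation=2)
for x in cv2.HoughCircles(g,cv2.HOUGH_GRADIENT,1,400,param1=60,param2=15,minRadius=50,maxRadius=80)[0]:
    pt=x[:2]/8+[262,200]; print('hub',pt,x[2]/8,plane(c,[pt],.032))
print('hub hand',plane(c,cr((249,250)),.032))
y=(h[...,1]>35)&(h[...,0]>15)&(h[...,0]<32)&(h[...,2]>120)
e=cv2.minEnclosingCircle(hull(y,250,180,305,235)); print('gear',e,plane(c,[e[0]],.022))
c,im,h=ld('w2')
m=(h[...,1]<50)&(h[...,2]>150)
print('bar z53',rect(plane(c,hull(m,289,196,375,232,20),.053)))
m=(h[...,0]>100)&(h[...,0]<130)&(h[...,1]>120)
print('blue z49',rect(plane(c,hull(m,283,190,378,235,4),.049)))
cw=lambda *p:np.array(p)/2.4+[275,170]
co=plane(c,cw((652-525,126),(722-525,122),(722-525,182),(658-525,183)),.117); print('handle top',co.round(4),co.mean(0))
print(plane(cam('top'),[[287,240]],.117))
E
```

```text
plate z10 ((496.7, -362.7), (66.3, 106.1), 8.0)
corners c [ 0.49794567 -0.36288888  0.01      ] [0.10268241 0.06441461 0.10396882] 172.76298755294346 172.24878342009194
posts [[ 0.50371434 -0.40158135  0.05      ]
 [ 0.49305036 -0.32373364  0.05      ]] [ 0.49838235 -0.3626575   0.05      ] 0.07857471487533321 172.1998773158834
hub [277.0625 213.4375] 8.5375 [[ 0.49857055 -0.36297368  0.032     ]]
hub hand [[ 0.49738033 -0.36274165  0.032     ]]
gear ((277.35137939453125, 209.71868896484375), 20.68843650817871) [[ 0.49615076 -0.36265859  0.022     ]]
bar z53 ((476.2, -135.0), (27.5, 90.9), 4.0)
blue z49 ((472.6, -135.1), (42.0, 100.4), 3.7)
handle top [[ 0.4667 -0.1494  0.117 ]
 [ 0.465  -0.122   0.117 ]
 [ 0.4899 -0.1203  0.117 ]
 [ 0.4904 -0.146   0.117 ]] [ 0.47800011 -0.13443749  0.117     ]
[[ 0.47769178 -0.13445622  0.117     ]]
```

The measurements agree. Gauge at (0.477, −0.1347), turned 4° CCW. Nest and hub at (0.4977, −0.3628), turned 7.9° CCW; plate measured 66×106, correct. Master at (0.4405, 0.1263). Next is the gauge.

>>> {"method": "pendant", "body": {
  "rows": [
    {"pos": [0.003, 0.055, 0]},
    {"pos": [0, 0.06, 0]},
    {"pos": [0, 0.06, 0]},
    {"pos": [0, 0.05, 0]},
    {"pos": [0, 0, 0.02], "turn": -0.07},
    {"pos": [0, 0, 0.04]},
    {"pos": [0, 0, 0.04]},
    {"pos": [0, 0, 0.025]},
    {"pos": [0, 0, 0.018]},
    {},
    {},
    {}
  ]
}}

```text
time: 4.88
tool_pos: [0.4783, -0.1368, 0.0771]
tool_rot: [-0.107, 3.138, -0.002]
ft_force: [-0.3, 0.1, -0.1]
opening: 0.997
grasp_force: 0.0
```

```bash
python3 - <<'E'
from h import *
s=r.state(); im=cams.grab_frame('side'); cv2.imwrite('pics/s4.png',cv2.resize(im[150:300,200:320],(480,600),interpolation=2)); M=R.from_rotvec(s['tool_rot']).as_matrix();print(s['tool_pos'],s['ft_force'],M[:,1], M.T@([.477,-.1347,.076]-s['tool_pos']))
E
```

```text
[ 0.47829042 -0.1368127   0.07708654] [-0.31011348  0.09857958 -0.07549727] [-0.06818801  0.9976719  -0.00108034] [0.00114571 0.00219695 0.00108167]
```

>>> {"method": "pendant", "body": {
  "rows": [
    {"pos": [0.001, 0.002, 0.001]},
    {}
  ]
}}

```text
time: 5.18
tool_pos: [0.4761, -0.1344, 0.0747]
tool_rot: [-0.107, 3.14, -0.0]
ft_force: [-0.4, -0.6, -0.5]
opening: 1.001
grasp_force: 0.0
```

>>> {"method": "pendant", "body": {
  "rows": [
    {},
    {},
    {},
    {},
    {},
    {},
    {},
    {}
  ],
  "aperture": 0.0,
  "force": 30
}}

```text
time: 6.18
tool_pos: [0.4761, -0.1342, 0.0746]
tool_rot: [0.107, -3.14, -0.001]
ft_force: [-0.6, 2.1, 1.2]
opening: 0.323
grasp_force: 30.0
```

>>> {"method": "pendant", "body": {
  "rows": [
    {"pos": [0, 0, -0.02]},
    {"pos": [0, 0, -0.03]},
    {"pos": [0, 0, -0.03]},
    {},
    {"pos": [0.003, 0.044, 0]},
    {"pos": [0.003, 0.044, 0]},
    {"pos": [0.003, 0.044, 0]},
    {"pos": [0.003, 0.044, 0]},
    {"pos": [0.003, 0.044, 0]},
    {"pos": [0.003, 0.042, 0]},
    {},
    {}
  ]
}}

```text
time: 7.68
tool_pos: [0.4395, 0.1252, 0.1531]
tool_rot: [0.108, -3.138, 0.001]
ft_force: [0.2, -0.6, -3.1]
opening: 0.323
grasp_force: 30.0
```

```bash
python3 - <<'E'
from h import *
s=r.state(); im=cams.grab_frame('side'); w=cams.grab_frame('wrist'); cv2.imwrite('pics/s5r.png',im);cv2.imwrite('pics/w5r.png',w);np.save('w5.npy',[s['tool_pos'],s['tool_rot']])
M=R.from_rotvec(s['tool_rot']).as_matrix();print(s['tool_pos'],s['ft_force'], M.T@([.4405,.1263,.1096]-s['tool_pos']))
o=np.zeros((420,790,3),np.uint8);o[:,:400]=cv2.resize(im[70:220,165:308],(400,420),interpolation=2);o[:293,400:790]=cv2.resize(w[100:310,140:420],(390,293));cv2.imwrite('pics/c5.png',o)
E
```

```text
[0.43952241 0.12521539 0.15308731] [ 0.15783061 -0.60160606 -3.14520355] [-0.00114548  0.00104972  0.04348407]
```

View pics/c5.png

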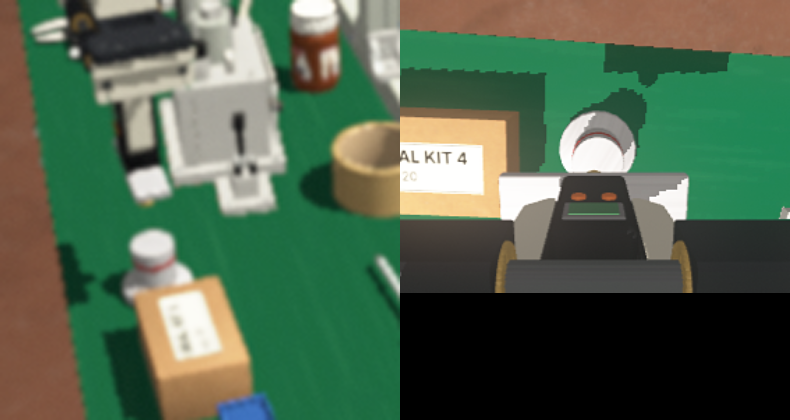

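The gauge is held upright, and the foot (crop (148,203)) is directly above the master top at (152,240). The wrist view shows the bar's front edge running from (212,226) to (346,229). I'll measure the in-grip offset, then lower.

```bash
python3 - <<'E'
from h import *
p,q=np.load('w5.npy'); c=cam('wrist',dict(tool_pos=p,tool_rot=q)); M=R.from_rotvec(q).as_matrix()
im=cv2.imread('pics/w5r.png'); h=cv2.cvtColor(im,cv2.COLOR_BGR2HSV)
m=((h[...,1]<50)&(h[...,2]>140)).astype(int)
pts=[]
for u in list(range(214,250,3))+list(range(308,345,3)):
    col=m[:,u]; v=max([i for i in range(200,250) if col[i-1]==0 and col[i:i+5].all()] or [0])
    if v: pts.append((u,v))
P=(plane(c,pts,p[2]-.0296+.008)-p)@M*1000
print(np.c_[pts,P[:,:2].round(1)].tolist()); print('front edge tool x',np.median(P[:,0]),np.polyfit(P[:,1],P[:,0],1))
row=np.nonzero(m[233,190:370])[0]+190; E=(plane(c,[(row[0],233),(row[-1],233)],p[2]-.0216)-p)@M*1000; print('ends',E)
E
```

```text
[[214.0, 226.0, 13.4, -43.9], [217.0, 226.0, 13.4, -42.0], [220.0, 226.0, 13.4, -40.0], [223.0, 226.0, 13.4, -38.0], [226.0, 226.0, 13.4, -36.0], [229.0, 249.0, -2.7, -34.7], [232.0, 226.0, 13.4, -32.0], [235.0, 226.0, 13.4, -30.0], [238.0, 246.0, -0.6, -28.5], [241.0, 245.0, 0.1, -26.5], [244.0, 244.0, 0.8, -24.4], [247.0, 243.0, 1.6, -22.4], [308.0, 226.0, 13.4, 18.2], [311.0, 226.0, 13.4, 20.2], [314.0, 233.0, 8.6, 22.3], [317.0, 226.0, 13.4, 24.1], [320.0, 226.0, 13.4, 26.1], [323.0, 241.0, 3.0, 28.5], [326.0, 237.0, 5.8, 30.4], [329.0, 237.0, 5.8, 32.4], [332.0, 236.0, 6.5, 34.4], [335.0, 236.0, 6.5, 36.4], [338.0, 236.0, 6.5, 38.4], [341.0, 232.0, 9.3, 40.2], [344.0, 228.0, 12.1, 42.1]]
front edge tool x 9.311052796435 [5.88462977e-04 8.43626189e+00]
ends [[  8.52297839 -60.18339229  21.66734173]
 [  8.61851632  43.58466291  21.58378987]]
```

>>> {"method": "pendant", "body": {
  "rows": [
    {"pos": [0, 0.001, 0.02]},
    {"pos": [0, 0, 0.013]},
    {"pos": [0, 0, 0.005]},
    {},
    {}
  ]
}}

```text
time: 8.4
tool_pos: [0.4407, 0.1266, 0.1173]
tool_rot: [-0.107, 3.139, 0.0]
ft_force: [-0.1, 1.0, -3.1]
opening: 0.32
grasp_force: 30.0
```

>>> {"method": "pendant", "body": {
  "rows": [
    {"pos": [0, 0, 0.004]},
    {"pos": [0, 0, 0.004]},
    {},
    {}
  ]
}}

```text
time: 8.9
tool_pos: [0.4402, 0.1267, 0.1087]
tool_rot: [0.107, -3.14, 0.0]
ft_force: [-0.4, 0.2, -2.2]
opening: 0.32
grasp_force: 30.0
```

The bar is parallel to the tool, about 0.6 mm off centre. First contact came at TCP z ≈ 0.109, as predicted. Now down to about 10 mm of push.

>>> {"method": "pendant", "body": {
  "rows": [
    {"pos": [0, 0, 0.004]},
    {"pos": [0, 0, 0.005]},
    {},
    {}
  ]
}}

```text
time: 9.4
tool_pos: [0.4402, 0.1267, 0.0997]
tool_rot: [0.107, -3.14, 0.0]
ft_force: [-0.4, -0.1, -0.9]
opening: 0.323
grasp_force: 30.0
```

```bash
python3 - <<'E'
from h import *
f=[]
for i in range(6):
    im=cams.grab_frame('side'); s=r.state(); f.append([s['ft_force'][2],s['tool_pos'][2]])
print(np.round(f,4).tolist(),np.mean(f,0)); cv2.imwrite('pics/s6.png',cv2.resize(im[110:190,180:260],(560,560),interpolation=2))
E
```

```text
[[-0.9427, 0.0997], [-1.5362, 0.0997], [-1.7011, 0.0997], [-1.5074, 0.0997], [-1.6383, 0.0997], [-1.9086, 0.0997]] [-1.53905123  0.09971791]
```

View pics/s6.png

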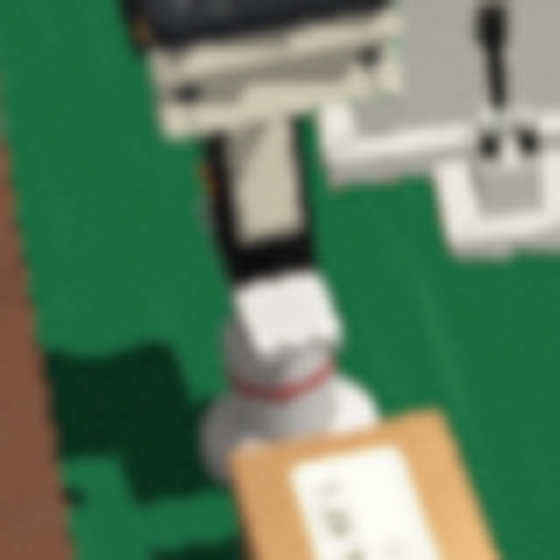

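The gauge stands upright on the master with its foot mostly in. The force, about 1.4 N, and the kinematics, 9.9 mm, both fit half-travel within noise. I'll hold for over a second, then lift to a height that clears the cartons.

>>> {"method": "pendant", "body": {
  "rows": [
    {},
    {},
    {},
    {},
    {},
    {},
    {},
    {},
    {},
    {}
  ]
}}

```text
time: 10.95
tool_pos: [0.4402, 0.1267, 0.0996]
tool_rot: [0.107, -3.14, 0.0]
ft_force: [-0.1, -0.0, -1.3]
opening: 0.318
grasp_force: 30.0
```

>>> {"method": "pendant", "body": {
  "rows": [
    {"pos": [0, 0, -0.015]},
    {"pos": [0, 0, -0.025]},
    {"pos": [0, 0, -0.025]},
    {},
    {},
    {}
  ]
}}

```text
time: 11.7
tool_pos: [0.4394, 0.1265, 0.1633]
tool_rot: [0.107, -3.137, 0.001]
ft_force: [-0.6, -0.9, -3.4]
opening: 0.323
grasp_force: 30.0
```

```bash
python3 - <<'E'
from h import *
s=r.state();M=R.from_rotvec(s['tool_rot']).as_matrix();a=np.radians(7.9);yaw=np.arctan2(-M[0,1],M[1,1])
tx=np.array([-np.cos(a),-np.sin(a),0]); t=np.array([.4977,-.3628,.1])+.0006*tx
print(s['ft_force'],yaw-a, M.T@(t-s['tool_pos']))
E
```

```text
[-0.62711619 -0.90713518 -3.37559334] -0.06965762178975009 [-0.02440222 -0.49217942  0.0633423 ]
```

>>> {"method": "pendant", "body": {
  "rows": [
    {"pos": [-0.002, -0.03, 0]},
    {"pos": [-0.002, -0.05, 0]},
    {"pos": [-0.002, -0.05, 0]},
    {"pos": [-0.003, -0.05, 0]},
    {"pos": [-0.003, -0.05, 0]},
    {"pos": [-0.003, -0.05, 0]},
    {"pos": [-0.003, -0.05, 0]},
    {"pos": [-0.002, -0.05, 0]},
    {"pos": [-0.002, -0.05, 0]},
    {"pos": [-0.002, -0.04, 0]},
    {"pos": [0, -0.022, 0], "turn": -0.07},
    {}
  ]
}}

```text
time: 13.2
tool_pos: [0.4968, -0.3636, 0.1629]
tool_rot: [0.214, -3.132, -0.002]
ft_force: [0.2, -0.1, -3.8]
opening: 0.324
grasp_force: 30.0
```

>>> {"method": "pendant", "body": {
  "rows": [
    {},
    {}
  ]
}}

```text
time: 13.45
tool_pos: [0.4977, -0.3614, 0.1643]
tool_rot: [0.217, -3.134, -0.001]
ft_force: [0.3, -0.6, -4.0]
opening: 0.321
grasp_force: 30.0
```

```bash
python3 - <<'E'
from h import *
s=r.state();M=R.from_rotvec(s['tool_rot']).as_matrix();a=np.radians(7.9);yaw=np.arctan2(-M[0,1],M[1,1])
tx=np.array([-np.cos(a),-np.sin(a),0]); t=np.array([.4977,-.3628,.0966])+.0006*tx
print(s['ft_force'],yaw-a,M[:,2], M.T@(t-s['tool_pos']))
E
```

```text
[ 0.306964   -0.59032901 -3.99915703] 0.0006229992412745688 [-4.04388654e-04  6.45685394e-04 -9.99999710e-01] [ 0.000799   -0.00138437  0.06772246]
```

>>> {"method": "pendant", "body": {
  "rows": [
    {"pos": [0.001, -0.0015, 0.02]},
    {"pos": [0, 0, 0.025]},
    {"pos": [0, 0, 0.015]},
    {"pos": [0, 0, 0.004]},
    {},
    {},
    {}
  ]
}}

```text
time: 14.32
tool_pos: [0.4974, -0.3646, 0.1017]
tool_rot: [-0.217, 3.133, -0.002]
ft_force: [0.1, 0.2, -3.3]
opening: 0.324
grasp_force: 30.0
```

```bash
python3 - <<'E'
from h import *
s=r.state();M=R.from_rotvec(s['tool_rot']).as_matrix();a=np.radians(7.9);yaw=np.arctan2(-M[0,1],M[1,1])
tx=np.array([-np.cos(a),-np.sin(a),0]); t=np.array([.4977,-.3628,.0966])+.0006*tx
print(s['ft_force'],yaw-a, M.T@(t-s['tool_pos']))
im=cams.grab_frame('side'); cv2.imwrite('pics/s7r.png',im)
w=cams.grab_frame('wrist'); cv2.imwrite('pics/w7r.png',w)
o=np.zeros((600,800,3),np.uint8);o[:,:500]=cv2.resize(im[270:370,255:338],(500,600),interpolation=2);o[:225,500:]=cv2.resize(w[100:310,140:420],(300,225));
tp=cams.grab_frame('top');cv2.imwrite('pics/t7r.png',tp);o[230:530,500:]=cv2.resize(tp[200:270,345:415],(300,300));cv2.imwrite('pics/c7.png',o)
E
```

```text
[ 0.06070535  0.19932934 -3.32211735] 0.000285250553930666 [9.99673493e-05 1.76430569e-03 5.05386062e-03]
```

View pics/c7.png

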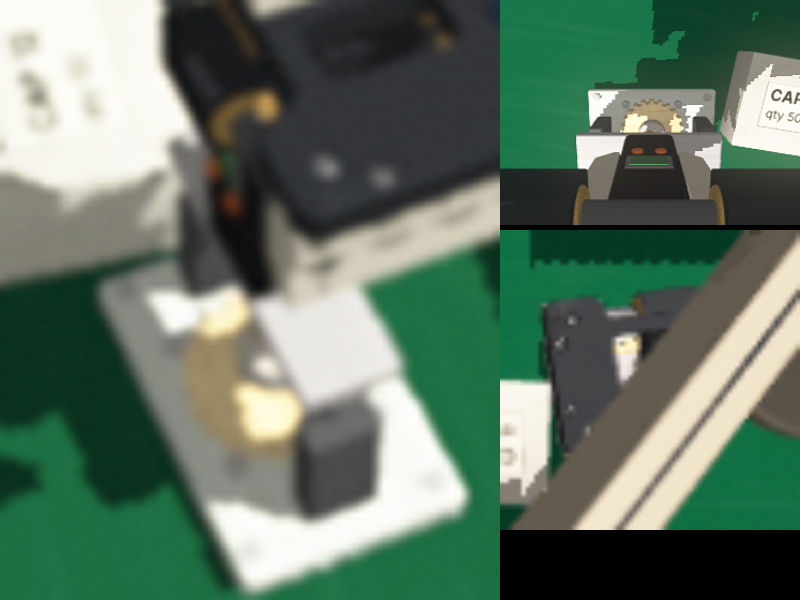

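The bar sits parallel over both posts (side crop (335,345) above the near post at (340,450)), and the hub shows just beneath it. I'll make the last fine correction.

>>> {"method": "pendant", "body": {
  "rows": [
    {"pos": [0, 0.001, 0.003]},
    {"pos": [0, 0.0005, 0.002]},
    {},
    {},
    {},
    {}
  ]
}}

```text
time: 15.22
tool_pos: [0.4968, -0.3628, 0.0957]
tool_rot: [-0.217, 3.134, -0.0]
ft_force: [-0.3, 0.2, -3.8]
opening: 0.322
grasp_force: 30.0
```

```bash
python3 - <<'E'
from h import *
a=np.radians(7.9)
for i in range(4):
    w=cams.grab_frame('wrist'); s=r.state();M=R.from_rotvec(s['tool_rot']).as_matrix();yaw=np.arctan2(-M[0,1],M[1,1])
    tx=np.array([-np.cos(a),-np.sin(a),0]); t=np.array([.4977,-.3628,.0966])+.0006*tx
    print(s['ft_force'].round(1),yaw-a, (M.T@(t-s['tool_pos'])).round(4))
cv2.imwrite('pics/w8.png',w)
p=s['tool_pos'];c=cam('wrist',s)
# gear + bar edge check against plate from the wrist view
h=cv2.cvtColor(w,cv2.COLOR_BGR2HSV); y=((h[...,1]>50)&(h[...,0]>12)&(h[...,0]<32)&(h[...,2]>110)).astype(np.uint8); y[:185]=0;y[226:]=0;y[:,:235]=0;y[:,340:]=0
v,u=np.nonzero(y); P=plane(c,np.c_[u,v],.022); print('gear front edge x',P[:,0].min(),'expected about',.4977-.026,' y mid',(P[:,1].min()+P[:,1].max())/2)
E
```

```text
[ 0.8  0.7 -3.3] 0.00032547912569802495 [-0.0003 -0.0002 -0.0009]
[ 0.6  0.1 -3.4] 0.00032549633320205773 [-0.0003 -0.0002 -0.0009]
[-0.4 -0.5 -3.2] 0.0002925494677687157 [-0.0003 -0.0002 -0.0009]
[-0.5  0.7 -3.6] 0.00035201605295642757 [-0.0003 -0.0002 -0.0009]
gear front edge x 0.47102160328098935 expected about 0.47169999999999995  y mid -0.3638844224957354
```

>>> {"method": "pendant", "body": {
  "rows": [
    {"pos": [0, 0, -0.001]},
    {},
    {},
    {},
    {},
    {}
  ]
}}

```text
time: 16.18
tool_pos: [0.4967, -0.3626, 0.0966]
tool_rot: [0.217, -3.134, -0.0]
ft_force: [0.6, -0.1, -3.0]
opening: 0.32
grasp_force: 30.0
```

```bash
python3 -c "
from station import r, cams, job
print(job.job_done())"
```

```text
the job is handed in; nothing more can be done
None
```

The job is handed in after 16.2 s of robot time: the gauge was pushed about 10 mm onto the setting master for over a second, then carried over the cartons. By the measured arm pose, it is now held upright about 5 mm above the gear's hub, with its bar in line over the nest's posts; the hand-in call returned no verdict.

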